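# Strip down the gel-casting stands and hang the frames to drip

### The arm

A 6-joint arm with a two-finger parallel gripper is mounted at the origin on the work surface. World frame = base frame: x ahead of the robot, y to its left, z up, the work surface at z = 0. Lengths are in mm, angles in rad, forces in N, time in s.
With the tool pointing down it reaches from about 350 to 975 mm from the base axis. Payload 4.9 kg.
Tool frame: the origin (TCP) lies at the very end of the fingers, on their centre line; the grasp point (between the pads) lies 19 mm behind it; z points along the fingers, y is the direction in which the jaws open and shut (so a half turn about z gives the same grasp; the last joint's range is limited). The gripper opens to 85 mm and grips with 20 to 120 N. Pads are 22 mm wide; open, the fingers measure 114 mm over their backs; the gripper's body (76 mm by 85 mm) begins 54 mm behind the grasp point. The pads swing forward as they close: fully open they stand 13 mm farther back than shut.
Start: joints at [-1.281, 0.053, 1.613, -0, 1.476, -0.119], TCP at [248.436, -573.482, 231.304] pointing down, gripper open.
Joint ranges: [-3.01, 3.01], [-1.01, 2.22], [0.06, 2.58], [-1.02, 4.17], [0.09, 2.62], [-3.14, 3.14]. Speed limits (rad/s): [2.57, 2.57, 3.14, 3.14, 3.14, 3.14].

### API

Orientations are given as [roll, pitch, yaw] about the fixed x, y, z axes, in that order (R = Rz(yaw) Ry(pitch) Rx(roll)).
In Python, from workcell import r gives the robot as it stands. The module is installed in compiled form; this text tells all that it offers. Calls block until the motion is done:
- r.move_to(position, orientation): joint-space move of the TCP to a pose.
- r.movel(position, rotation=None, max_speed=150, stop_force=None): straight line of the TCP; rotation=None keeps the orientation; max_speed is the mean speed in mm/s. With stop_force (N) it stops when the force on the tool has changed by that much, and returns True; else False.
- r.move_joints(angles): joint-space move.
- r.move_gripper(opening): opening from 0.0 (shut) to 1.0 (fully open); the grip force is fixed at half the most; returns when the fingers have stopped.
- r.hold(seconds).
- r.ik(position, orientation): joint angles nearest the present ones, or None.
- r.get_obs(): the state.
- r.camera(name): name is "side" or "top" or "wrist"; returns the picture (480x640x3 uint8, red, green, blue); there is no depth.
- r.camera_info(name): a dict with "fx", "fy", "cx", "cy" (pixels), "k1" (the pictures are not rectified: a ray, as slopes to the right and down, at radius r is drawn at 1 + k1 r^2 times it, then the intrinsics apply), "world_to_cam" (4x4, takes a point from world to camera coordinates). Camera axes: x right, y up, looking along -z (the intrinsics and any distortion apply to the point x, -y, -z); pixel columns grow to the right and rows downward; lengths in mm; the calibration is good to about 2 mm. A picture is of the moment at which its call begins: read the wrist's pose just before it. camera_info takes no time and is no camera call; for the wrist camera it gives the pose at the moment of the call.
A pose or a line that the arm cannot do raises r.PlanningError and nothing moves.
- r.hand_in(): hands the job in, once; it reports no verdict.
The state is a dict: "time_s": time; "q": joint angles; "qvel": joint speeds; "effort": joint torques, N m; "tool_pos": TCP position; "tcp_rot": TCP orientation; "ft_force": force on the tool from outside, world axes, zero at the start; "wrist_torque": the same for the moment, N m; "gripper_width": opening from 0.0 (shut) to 1.0 (fully open).
Only numpy, scipy, OpenCV 4.12 (cv2) and the standard library are available. Lean on these libraries where they do the work, as an engineer would, in place of code of your own. Each camera call takes 0.05 s, during which the arm holds its last target. There are 200 camera calls.

### The job

Slide the drip tray in under the middle of the drip rack's bar before any frame is brought there. Turn the cam clamp of every casting stand, empty ones too, past its click until it is fully open, lift out each casting frame and lower it gently, without letting it drop, to hang by the middle of its bridge over the bar above the tray, one leg on either side, the frames not touching one another. Finish with the tray still squarely under the bar, and do not knock the bottles or the tip box about or tip a frame over.

Things in the scene. Friction and masses are not known exactly. Their poses are not given: they have to be found in the camera images.
- rack: Drip rack, fixed: a level round steel bar (14 mm thick, 350 mm long) between two posts. Origin on the bench under the bar's middle; y runs along the bar, z up; the tray goes in from its -x side. Each post stands on a foot 160 (x) by 26 (y) by 12 mm high at y = +178 and -178 mm; the 323 mm between the feet is open.
- bar_mid (a point): Middle of the rack's bar, on the bar's axis, 135 mm above the bench (the bar's upper side is at 142 mm); axes as the rack.
- tray: White open drip tray, 160 (x) by 230 (y) mm, rim 24 mm high, 0.4 kg, slides on the bench. Origin: centre of its underside, z up. A blue pull block on its -x side reaches from x = -79 to -146 mm, 18 mm wide (y), 30 mm high. It belongs under the bar with its origin at the rack's origin and its axes along the rack's.
- tray_pull (a point): Point to grip on the tray's pull block, 130 mm from the tray's centre to its -x, 24 mm above the bench; grip it across its 18 mm (along the tray's y). Axes as the tray.
- standA: Casting stand A, fixed: white base 90 (x) by 205 (y) mm; guide lips 12 mm high round the frame's place; at its +y end a tower with the blue cam clamp. Origin on the bench under the middle of the frame's place, which is 20 mm above the bench.
- clampA (a joint): Cam clamp of stand A, vertical axis: 0 = locked, 1.571 rad = open, counter-clockwise seen from above. Locked, its steel tongue lies over the frame and traps it. Starts locked, with or without a frame. Sprung detent: about 0.2 N m to start it, nothing at mid-turn (0.785); let go before that it springs back, past it it snaps fully open by itself.
- clampA_grip (a point): Grip point of clamp A, on its axis, 174 mm above the bench, 83 mm from the stand's origin to its +y. The blue wing to grip is 14 mm thick (this frame's x), 44 mm long (y; the tongue points to -y, 47 mm long) and reaches from 18 mm below to 12 mm above this point. Turns with the clamp.
- frameA: Green casting frame that starts in stand A (may be absent): a bridge on two legs, open below, 120 mm wide (y), 120 mm tall, 0.2 kg. Origin midway between the feet at their undersides, z up. Bridge 22 mm thick (x), z = 84 to 120 mm; gap between legs 84 mm; steel feet 40 mm thick (x), 16 mm high. Grip across the 22 mm at the middle of the bridge, near its top.
- frameA_seat (a point): Middle of the underside of frame A's bridge, 84 mm above the frame's origin: the place that rests on the bar. Axes as the frame.
- standB: Casting stand B, fixed: white base 90 (x) by 205 (y) mm; guide lips 12 mm high round the frame's place; at its +y end a tower with the blue cam clamp. Origin on the bench under the middle of the frame's place, which is 20 mm above the bench.
- clampB (a joint): Cam clamp of stand B, vertical axis: 0 = locked, 1.571 rad = open, counter-clockwise seen from above. Locked, its steel tongue lies over the frame and traps it. Starts locked, with or without a frame. Sprung detent: about 0.2 N m to start it, nothing at mid-turn (0.785); let go before that it springs back, past it it snaps fully open by itself.
- clampB_grip (a point): Grip point of clamp B, on its axis, 174 mm above the bench, 83 mm from the stand's origin to its +y. The blue wing to grip is 14 mm thick (this frame's x), 44 mm long (y; the tongue points to -y, 47 mm long) and reaches from 18 mm below to 12 mm above this point. Turns with the clamp.
- frameB: Green casting frame that starts in stand B (may be absent): a bridge on two legs, open below, 120 mm wide (y), 120 mm tall, 0.2 kg. Origin midway between the feet at their undersides, z up. Bridge 22 mm thick (x), z = 84 to 120 mm; gap between legs 84 mm; steel feet 40 mm thick (x), 16 mm high. Grip across the 22 mm at the middle of the bridge, near its top.
- frameB_seat (a point): Middle of the underside of frame B's bridge, 84 mm above the frame's origin: the place that rests on the bar. Axes as the frame.
- standC: Casting stand C, fixed: white base 90 (x) by 205 (y) mm; guide lips 12 mm high round the frame's place; at its +y end a tower with the blue cam clamp. Origin on the bench under the middle of the frame's place, which is 20 mm above the bench.
- clampC (a joint): Cam clamp of stand C, vertical axis: 0 = locked, 1.571 rad = open, counter-clockwise seen from above. Locked, its steel tongue lies over the frame and traps it. Starts locked, with or without a frame. Sprung detent: about 0.2 N m to start it, nothing at mid-turn (0.785); let go before that it springs back, past it it snaps fully open by itself.
- clampC_grip (a point): Grip point of clamp C, on its axis, 174 mm above the bench, 83 mm from the stand's origin to its +y. The blue wing to grip is 14 mm thick (this frame's x), 44 mm long (y; the tongue points to -y, 47 mm long) and reaches from 18 mm below to 12 mm above this point. Turns with the clamp.
- frameC: Green casting frame that starts in stand C (may be absent): a bridge on two legs, open below, 120 mm wide (y), 120 mm tall, 0.2 kg. Origin midway between the feet at their undersides, z up. Bridge 22 mm thick (x), z = 84 to 120 mm; gap between legs 84 mm; steel feet 40 mm thick (x), 16 mm high. Grip across the 22 mm at the middle of the bridge, near its top.
- frameC_seat (a point): Middle of the underside of frame C's bridge, 84 mm above the frame's origin: the place that rests on the bar. Axes as the frame.
- media_bottle: Bystander: clear bottle with an orange cap, 72 mm across, 165 mm tall; origin centre of its underside.
- dark_bottle: Bystander: amber bottle with a blue cap, 76 mm across, 170 mm tall; origin centre of its underside.
- tip_box: Bystander: closed pipette-tip box, blue with a yellow lid, 85 by 122 mm, 56 mm tall; origin centre of its underside.
Things that resemble listed ones, but are neither listed nor needed, are in the scene too. Leave any brown or purple look-alike of the frameB alone.

How it is judged (in metres and radians):
On the way:
1. The drip tray is under the bar before any frame is brought to it (x of tray in the frame of rack between -0.025 and 0.025 m and y of tray in the frame of rack between -0.03 and 0.03 m and angle between the x axis of tray and the x axis of rack, either way round below 0.2 rad and distance between each of frameA_seat, frameB_seat, frameC_seat and bar_mid above 0.16 m), for 0.2 s.
At the end, for the whole second after the job is handed in: Tray centred under the bar within 25 mm across, 30 mm along and 0.2 rad; all clamps beyond 1.35 rad; each frame hangs still, bridge on the bar, its middle within 20 mm of the bar axis and 110 mm of the bar middle, upright within 0.3 rad; no two frames touch (x of tray in the frame of rack between -0.025 and 0.025 m and y of tray in the frame of rack between -0.03 and 0.03 m and angle between the x axis of tray and the x axis of rack, either way round below 0.2 rad and value of joint each of clampA, clampB, clampC above 1.35 rad and x of frameA_seat in the frame of bar_mid between -0.02 and 0.02 m and y of frameA_seat in the frame of bar_mid between -0.11 and 0.11 m and z of frameA_seat in the frame of bar_mid between 0 and 0.02 m and angle between each of frameA, frameB, frameC's own z axis and vertical below 0.3 rad and linear speed of each of frameA, frameB, frameC below 0.03 m/s and x of frameB_seat in the frame of bar_mid between -0.02 and 0.02 m and y of frameB_seat in the frame of bar_mid between -0.11 and 0.11 m and z of frameB_seat in the frame of bar_mid between 0 and 0.02 m and x of frameC_seat in the frame of bar_mid between -0.02 and 0.02 m and y of frameC_seat in the frame of bar_mid between -0.11 and 0.11 m and z of frameC_seat in the frame of bar_mid between 0 and 0.02 m and contact force between frameA and frameB below 0.05 N and contact force between each of frameA, frameB and frameC below 0.05 N).
It fails at once if The orange-capped bottle is pushed more than 4 cm or knocked over (distance of media_bottle from where it was at the start of the episode above 0.04 m or angle between media_bottle's own z axis and vertical above 0.5 rad).
It fails at once if The blue-capped bottle is pushed more than 4 cm or knocked over (distance of dark_bottle from where it was at the start of the episode above 0.04 m or angle between dark_bottle's own z axis and vertical above 0.5 rad).
It fails at once if The tip box is pushed more than 4 cm or knocked over (distance of tip_box from where it was at the start of the episode above 0.04 m or angle between tip_box's own z axis and vertical above 0.5 rad).
It fails at once if A casting frame is tipped over (angle between any of frameA, frameB, frameC's own z axis and vertical above 1 rad).
It fails at once if A casting frame is let fall: it moves faster than 0.4 m/s with no finger on it ((contact force between frameA and the fingers below 0.1 N and linear speed of frameA above 0.4 m/s) or (contact force between frameB and the fingers below 0.1 N and linear speed of frameB above 0.4 m/s) or (contact force between frameC and the fingers below 0.1 N and linear speed of frameC above 0.4 m/s)).
Of frameA, frameB, frameC only 2 to 3 are there at a start; the rules pass over those that are not, and their reading is None.
At some moment in a run one of tray may be knocked a few centimetres aside while the robot is not near it.
It also fails if it takes over 208 s, if anything falls off the work surface, if the arm or the gripper's body presses on something with over 40 N, if the wrist force passes 120 N, or if a joint passes its speed limit or range.

## Working session

There is one attempt and no reset: what is moved stays moved. The work goes in short steps, each a Python script; the robot and the scene stay as the last script left them, time stands still between calls to the robot, and variables do not carry over. Pictures are saved under pics/ and viewed, about 12 in all and at most 16, crops included, and the job is handed in when it is done.

```bash
mkdir -p pics; cat > h.py <<'E'
import numpy as np, cv2
from workcell import r
def save(name,fn):
    im=r.camera(name); cv2.imwrite('pics/'+fn,im[:,:,::-1]); return im
def project(ci,P):
    P=np.atleast_2d(P).astype(float); c=(np.c_[P,np.ones(len(P))]@np.array(ci['world_to_cam']).T)[:,:3]
    x=c[:,0]/-c[:,2]; y=-c[:,1]/-c[:,2]; s=1+ci['k1']*(x*x+y*y)
    return np.c_[ci['fx']*x*s+ci['cx'],ci['fy']*y*s+ci['cy']]
def pix2world(ci,uv,z):
    uv=np.atleast_2d(uv).astype(float); xd=(uv[:,0]-ci['cx'])/ci['fx']; yd=(uv[:,1]-ci['cy'])/ci['fy']
    x,y=xd.copy(),yd.copy()
    for _ in range(30):
        s=1+ci['k1']*(x*x+y*y); x=xd/s; y=yd/s
    M=np.array(ci['world_to_cam']); R=M[:3,:3]; o=-R.T@M[:3,3]
    d=np.c_[x,-y,-np.ones(len(x))]@R
    return o+d*((z-o[2])/d[:,2])[:,None]
E
python3 - <<'E'
from h import *
for n in('top','side'):
    save(n,n+'0.png'); ci=r.camera_info(n); print(n,{k:(np.round(v,3).tolist()) for k,v in ci.items()})
    M=np.array(ci['world_to_cam']); print(-M[:3,:3].T@M[:3,3])
print(r.get_obs())
E
```

```text
top {'fx': 576.469, 'fy': 576.469, 'cx': 312.802, 'cy': 228.331, 'k1': -0.008, 'world_to_cam': [[0.025, -0.999, -0.024, -87.613], [0.996, 0.023, 0.083, -516.325], [-0.082, -0.026, 0.996, -1305.468], [0.0, 0.0, 0.0, 1.0]]}
[ 409.27005985 -109.78326479 1341.25311612]
side {'fx': 622.726, 'fy': 622.726, 'cx': 323.539, 'cy': 241.437, 'k1': 0.014, 'world_to_cam': [[0.843, -0.537, -0.009, -471.447], [0.324, 0.494, 0.807, -230.175], [-0.429, -0.684, 0.591, -1647.697], [0.0, 0.0, 0.0, 1.0]]}
[ -234.44956349 -1265.85341565  1154.46760897]
{'time_s': 0.1, 'q': array([-1.28096160e+00,  5.33123232e-02,  1.61414026e+00,  2.81318327e-07,
        1.47597426e+00, -1.18987448e-01]), 'qvel': array([ 3.34919339e-04,  2.28575537e-05, -3.26819596e-03, -5.93283945e-04,
        2.79775060e-03, -5.53475526e-04]), 'effort': array([-1.49469893e-04, -3.94907427e+01, -3.71363068e+01, -6.88637465e-05,
        3.99524331e-03, -1.78051886e-05]), 'tool_pos': array([ 248.30506332, -572.96004864,  230.18244235]), 'tcp_rot': array([-3.13977147e+00, -2.18008640e-04,  4.08821952e-01]), 'ft_force': array([0.70765316, 0.35406409, 0.29120125]), 'wrist_torque': array([ 0.01090661, -0.00599438,  0.02881245]), 'gripper_width': 1.0019373432448189}
```

View pics/top0.png

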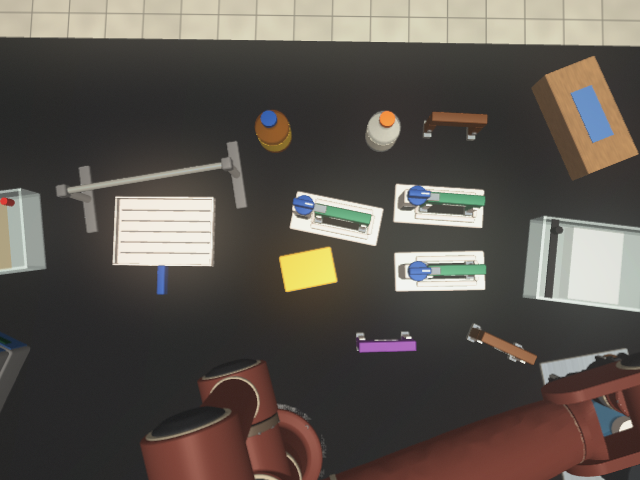

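View pics/side0.png

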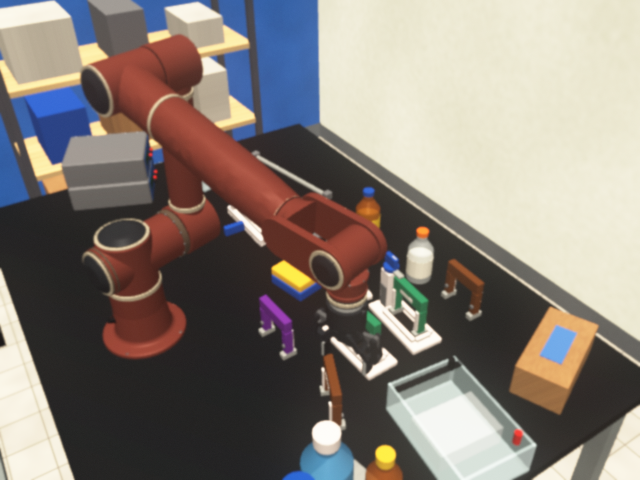

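The top view shows three stands, each with a green frame: bases at (337,216), (439,206) and (439,271). The rack bar runs (62,190)–(228,163), the tray is at (164,231), and its blue pull is at (161,280).

Possible mix-ups: the brown frames at (458,120) and (502,345) and the purple one at (387,344) are to be ignored. The tanks at (20,232) and (590,265) could pass for the tray. I'll check in enlarged crops.

```bash
python3 - <<'E'
import cv2
im=cv2.imread('pics/top0.png')
def crop(x0,y0,w,h,s,fn):
    c=cv2.resize(im[y0:y0+h,x0:x0+w],None,fx=s,fy=s,interpolation=cv2.INTER_CUBIC)
    for x in range((x0+19)//20*20,x0+w,20): cv2.putText(c,str(x),((x-x0)*s,10),0,.35,(0,255,255),1); cv2.line(c,((x-x0)*s,12),((x-x0)*s,18),(0,255,255))
    for y in range((y0+19)//20*20,y0+h,20): cv2.putText(c,str(y),(0,(y-y0)*s+4),0,.35,(0,255,255),1); cv2.line(c,(24,(y-y0)*s),(30,(y-y0)*s),(0,255,255))
    cv2.imwrite('pics/'+fn,c)
crop(50,130,200,150,4,'c1.png'); crop(280,175,215,125,3,'c2.png') if 0 else crop(285,175,200,125,4,'c2.png')
E
```

```text
(no output)
```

View pics/c1.png

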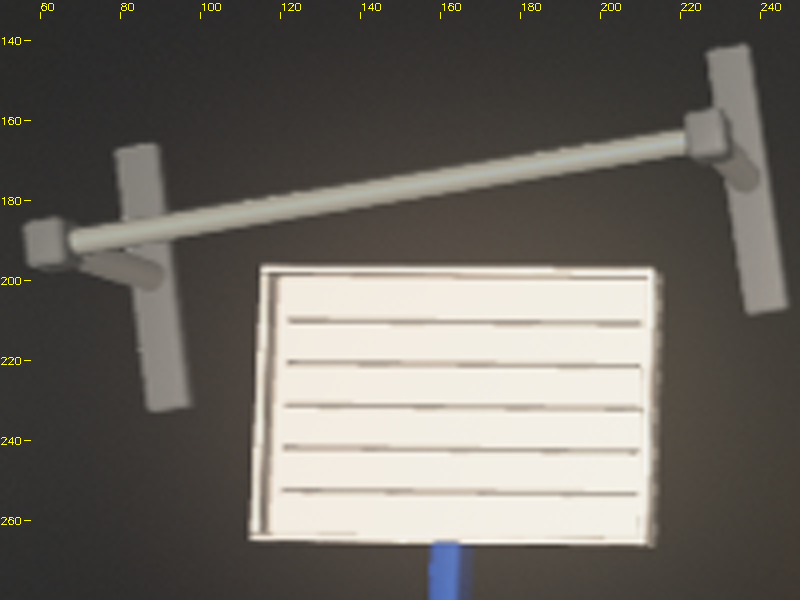

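View pics/c2.png

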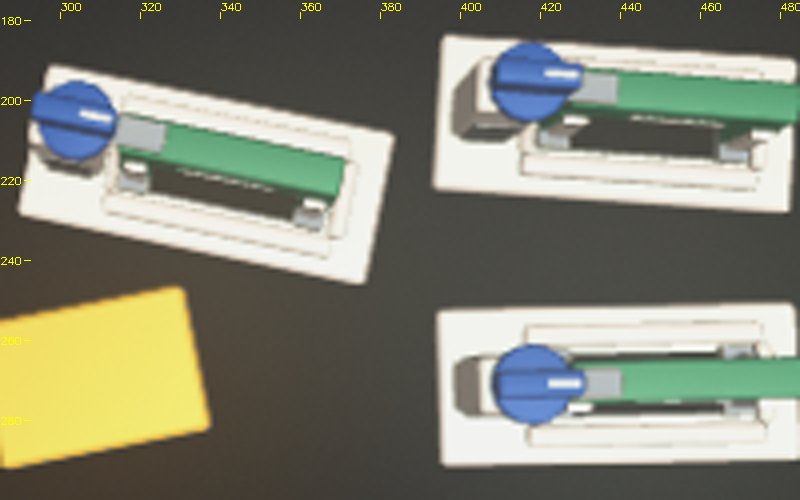

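```bash
cat > fit0.py <<'E'
from h import *
from scipy.optimize import least_squares
def T(p,L):
    c,s=np.cos(p[2]),np.sin(p[2]); L=np.array(L,float); return np.c_[L[:,0]*c-L[:,1]*s+p[0],L[:,0]*s+L[:,1]*c+p[1],L[:,2]]
def fit(ci,L,uv,x0):
    s=least_squares(lambda p:(project(ci,T(p,L))-np.array(uv)).ravel(),x0,x_scale=[100,100,1])
    return s.x, np.sqrt((s.fun**2).mean())
E
python3 - <<'E'
from fit0 import *
ci=r.camera_info('top')
Lr=[[80,191,12],[80,165,12],[-80,191,12],[-80,165,12],[80,-165,12],[80,-191,12],[-80,-165,12],[-80,-191,12]]
uv=[(78.75,167.5),(89.5,166),(87,233),(97.7,231),(226.7,142.5),(236.7,141),(236.7,208.7),(247,206.5)]
rk,e=fit(ci,Lr,uv,[500,250,.1]);print('rack',rk,e)
print('bar y=+-150 at px',project(ci,T(rk,[[0,160,135],[0,-160,135]])))
tr,e=fit(ci,[[80,115,24],[80,-115,24],[-80,-115,24],[-80,115,24]],[(115.5,196.5),(213.2,197),(212.3,265.7),(112.5,264.5)],[400,250,0]);print('tray',tr,e)
print('tray in rack', T([0,0,-rk[2]],[[tr[0]-rk[0],tr[1]-rk[1],0]]), tr[2]-rk[2])
S=dict(A=[(297.5,191.5),(383.2,208.7),(375.7,245.7),(289.7,228.2)],B=[(396.2,184),(485,190),(482.2,228),(393.2,221.7)],C=[(394.2,252.7),(484.2,251),(485.7,290),(395.7,291.2)])
D=dict(A=(303.7,205),B=(417.7,195.5),C=(418.2,271))
E_=dict(A=(370,222),B=(484,200),C=(485,270))
for k in S:
    for h in (15,20):
        p,e=fit(ci,[[45,102.5,h],[45,-102.5,h],[-45,-102.5,h],[-45,102.5,h]],S[k],[500,-200,0])
        w=pix2world(ci,D[k],158)[0]; d=T([0,0,-p[2]],[w-[p[0],p[1],0]])
        w2=pix2world(ci,E_[k],132)[0]; d2=T([0,0,-p[2]],[w2-[p[0],p[1],0]])
        print(k,h,p,e,'clamp rel base centre',d,'frame end',d2)
for n,uv,z in (('amber',(269,118),170),('clear',(387,119),165),('tip',(308,269),56)): print(n,pix2world(ci,uv,z))
E
```

```text
rack [6.08345479e+02 2.80453444e+02 1.86674856e-01] 0.5354688601131071
bar y=+-150 at px [[ 72.38729003 190.19989919]
 [219.79757019 165.66773147]]
tray [5.04386766e+02 2.69942652e+02 1.59137314e-02] 0.3436301128548854
tray in rack [[-104.10334132    8.96577772    0.        ]] -0.17076112492591625
A 15 [ 5.42922420e+02 -1.28898652e+02 -1.78402882e-01] 0.585569322208236 clamp rel base centre [[ -0.67694395  71.24173427 158.        ]] frame end [[ -5.16385271 -71.10424308 132.        ]]
A 20 [ 5.42423519e+02 -1.28822429e+02 -1.78406277e-01] 0.7085405441604876 clamp rel base centre [[ -0.17267689  71.25525531 158.        ]] frame end [[ -4.65910232 -71.09073728 132.        ]]
B 15 [ 5.77455165e+02 -3.64744875e+02 -5.09623653e-02] 0.39746839489986147 clamp rel base centre [[ -1.25583144  71.5167203  158.        ]] frame end [[  3.299025  -71.3191945 132.       ]]
B 20 [ 5.76825681e+02 -3.63780804e+02 -5.09266376e-02] 0.47677276533966495 clamp rel base centre [[ -0.575533    70.58598806 158.        ]] frame end [[  3.97422023 -72.25008938 132.        ]]
C 15 [ 4.27318803e+02 -3.67693176e+02  4.16093439e-02] 0.2960867098220026 clamp rel base centre [[  0.30274386  71.88632511 158.        ]] frame end [[  0.20113728 -70.70064756 132.        ]]
C 20 [ 4.27254994e+02 -3.66718549e+02  4.16542733e-02] 0.3756820623516291 clamp rel base centre [[  0.32914222  70.90987263 158.        ]] frame end [[  0.22112929 -71.67709534 132.        ]]
amber [[733.70566081  17.74459922 170.        ]]
clear [[ 737.52294829 -227.13940372  165.        ]]
tip [[424.31860376 -67.6343319   56.        ]]
```

```bash
cat >> fit0.py <<'E'
RK=np.array([608.3,280.5,.1867])
def wrap(a): return (a+np.pi)%(2*np.pi)-np.pi
def pick(pos,yaw,turn=0):
    "yaw or yaw+pi, whichever keeps q6 mid-range (also after turn)"
    best=None
    for y in (yaw,yaw+np.pi):
        y=wrap(y); q=r.ik(pos,[np.pi,0,y]); q2=r.ik(pos,[np.pi,0,wrap(y+turn)])
        if q is None or q2 is None: continue
        c=max(abs(q[5]),abs(q2[5])) + (10 if abs(abs(q2[5]-q[5])-abs(turn))>.3 else 0)
        if best is None or c<best[0]: best=(c,y,q,q2)
    return best
def rot(y): return [np.pi,0,wrap(y)]
E
python3 - <<'E'
from fit0 import *
tr=np.array([504.4,269.9,.0159]); rk=RK
g=T(tr,[[-130,0,5]])[0]; e=T(rk,[[-130,0,5]])[0]
b=pick(g,tr[2],.17); print(b)
y=b[1]; dy=y-tr[2]
r.move_gripper(.5)
r.move_to(g+[0,0,150],rot(y)); r.movel(g,max_speed=120,stop_force=15); print(r.get_obs()['tool_pos'])
r.move_gripper(0); print(r.get_obs()['gripper_width'])
f=r.movel(e,rot(rk[2]+dy),max_speed=60); print(f,r.get_obs()['tool_pos'],r.get_obs()['tcp_rot'],r.get_obs()['ft_force'])
r.move_gripper(.5); r.movel(e+[0,0,200],max_speed=200)
c=r.camera_info('wrist'); print(r.get_obs()['time_s'])
# go look over stand C clamp from above
r.move_to([430,-280,380],rot(pick([430,-280,380],0)[1])); 
save('top','top1.png'); save('wrist','w1.png'); M=np.array(r.camera_info('wrist')['world_to_cam']);print(-M[:3,:3].T@M[:3,3],M)
print(r.get_obs()['time_s'],r.get_obs()['q'])
E
```

```text
(np.float64(1.2976404111716913), np.float64(-3.125692653589793), array([ 0.45905592, -0.07821728,  2.15353769,  0.        ,  1.06627224,
       -1.12764041]), array([ 0.45905592, -0.07821728,  2.15353769,  0.        ,  1.06627224,
       -1.29764041]))
[375.14472153 268.20309296   5.84817999]
0.19811590654450462
False [478.78129965 256.66769122   6.14540965] [ 3.14092504 -0.00513091 -2.9550561 ] [-11.42459146  -1.65124036  15.74250536]
8.7833
[ 496.28370382 -278.88799919  522.56825671] [[ 7.95392068e-04 -9.99999644e-01  2.82019987e-04 -2.79430015e+02]
 [ 9.64632611e-01  6.92921716e-04 -2.63597127e-01 -3.40790706e+02]
 [ 2.63596838e-01  4.81708740e-04  9.64632819e-01 -6.34770963e+02]
 [ 0.00000000e+00  0.00000000e+00  0.00000000e+00  1.00000000e+00]]
10.925 [-7.21184361e-01 -2.59580328e-01  1.66021999e+00  1.07325040e-04
  1.74165100e+00  8.48330576e-01]
```

View pics/top1.png

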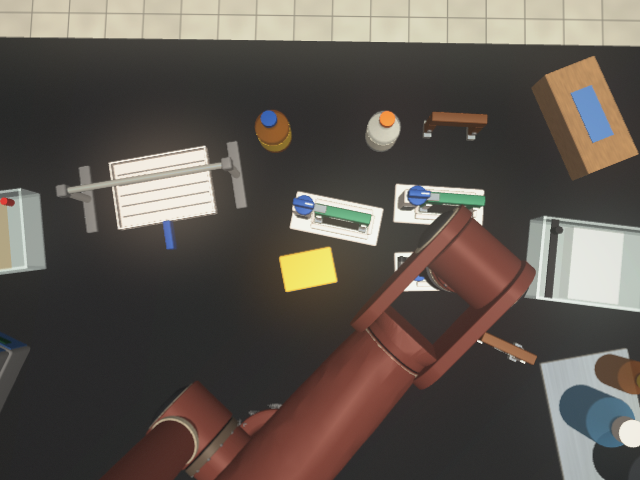

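View pics/w1.png

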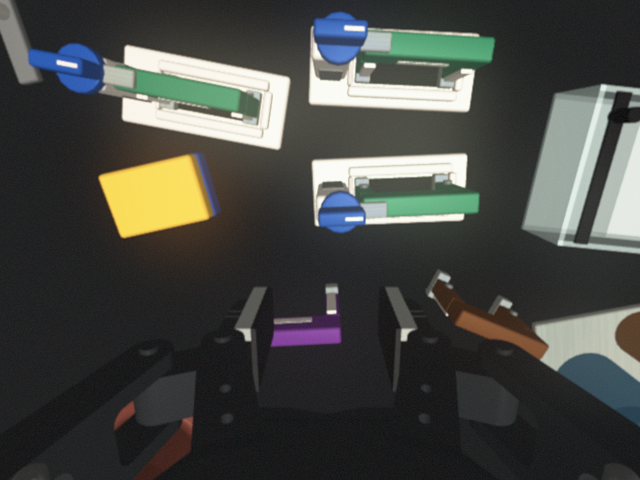

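The tray now sits squarely under the bar, and all three green frames are clear of the look-alikes. Next is a numeric check of the tray fit and the stands in both views.

```bash
python3 - <<'E'
from fit0 import *
ci=r.camera_info('top'); cw=r.camera_info('wrist')
tr,e=fit(ci,[[80,115,24],[80,-115,24],[-80,-115,24],[-80,115,24]],[(109,162),(208,147),(217,213),(118,229)],[600,270,.18])
print('tray in rack', T([0,0,-RK[2]],[[tr[0]-RK[0],tr[1]-RK[1],0]]), tr[2]-RK[2],e)
L=[[45,90.5+0,17],[45,-114.5,17],[-45,-114.5,17],[-45,90.5,17]]
for k,uv,x0 in (('A',[(126,45),(290,77),(277,150),(122,117)],[542,-140,-.17]),('C',[(312,161),(466,154),(467,219),(315,226)],[427,-379,.04])):
    p,e=fit(cw,L,uv,x0); print(k,p,e)
St=dict(A=[542.7,-128.9,-.1784],B=[577.2,-364.3,-.051],C=[427.3,-367.3,.0416])
for k,p in St.items():
    o=T(p,[[0,12,0]])[0]; o[2]=p[2]
    print(k,o,'clamp px wrist',project(cw,T(o,[[0,83,186]])),'bridge ends',project(cw,T(o,[[0,60,140],[0,-60,140]])))
E
```

```text
tray in rack [[-4.29088153 -4.31481986  0.        ]] -0.007793825398209081 0.6915419446638735
A [ 5.46731525e+02 -1.14833787e+02 -1.91689614e-01] 1.5684724964760974
C [ 4.27580942e+02 -3.53455377e+02  5.14266138e-02] 1.32373478041361
A [ 5.44829462e+02 -1.17090453e+02 -1.78400000e-01] clamp px wrist [[27.26634245 57.55944916]] bridge ends [[ 89.84621366  72.51724841]
 [217.56785374  96.89548576]]
B [ 5.77811735e+02 -3.52315603e+02 -5.10000000e-02] clamp px wrist [[313.62249532  27.30409119]] bridge ends [[340.08827169  42.9495004 ]
 [469.60895924  50.33944027]]
C [ 4.26800944e+02 -3.55310382e+02  4.16000000e-02] clamp px wrist [[318.16834968 221.02596317]] bridge ends [[341.28815419 210.66562522]
 [458.10292157 205.95461109]]
```

Correction: the stand origin is 12 mm to the −y of the base centre. I'll open clamp C first.

```bash
cat >> fit0.py <<'E'
St={}
for k,p in dict(A=[543.5,-128.5,-.180],B=[577.2,-364.3,-.051],C=[427.3,-367.0,.0416]).items():
    o=T(p,[[0,-12,0]])[0]; St[k]=np.array([o[0],o[1],p[2]])
def clamp(k):
    s=St[k]; g=T(s,[[0,83,160]])[0]
    b=pick(g,s[2]+np.pi/2,np.pi/2); y=b[1]; print(k,g,y,b[0])
    r.move_gripper(.5); r.move_to(g+[0,0,90],rot(y)); hit=r.movel(g,max_speed=100,stop_force=10)
    o=r.get_obs(); print('hit',hit,o['tool_pos'])
    r.move_gripper(0); print('w',r.get_obs()['gripper_width'])
    for a in (.4,.8,1.2,1.5):
        r.movel(g,rot(y+a),max_speed=60)
    o=r.get_obs(); print('turned',o['tcp_rot'],o['wrist_torque'],o['ft_force'],o['gripper_width'])
    r.move_gripper(.5); r.movel(g+[0,0,90],max_speed=200); print('t',r.get_obs()['time_s'])
E
python3 - <<'E'
from fit0 import *
cw=r.camera_info('wrist')
for k in St: print(k,St[k],project(cw,T(St[k],[[0,83,156],[0,83,186]])).round())
clamp('C')
save('wrist','w2.png')
E
```

```text
A [ 5.41351645e+02 -1.40306124e+02 -1.80000000e-01] [[80. 69.]
 [57. 62.]]
B [ 5.76588265e+02 -3.76284397e+02 -5.10000000e-02] [[342.  39.]
 [343.  29.]]
C [ 4.27799056e+02 -3.78989618e+02  4.16000000e-02] [[343. 214.]
 [344. 220.]]
C [ 424.34725182 -296.06142602  160.        ] -1.5291963267948967 2.3469208804381783
hit False [ 424.80539124 -296.48665037  160.92918508]
w 0.15091862251532467
turned [-3.13904391 -0.00935257 -0.02724018] [ 0.74659499 -1.89661229  0.19265914] [15.32124652  7.97286389 -0.52903762] 0.15033276525147907
t 16.9917
```

View pics/w2.png

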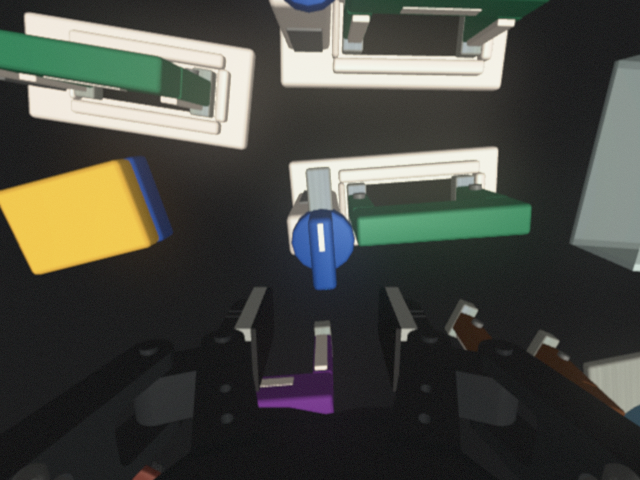

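Clamp C is open: its tongue at (318,190) now points to +x, clear of the frame. Now B and A.

```bash
python3 - <<'E'
from fit0 import *
clamp('B'); clamp('A')
r.move_to([430,-280,420],rot(pick([430,-280,420],0)[1])); save('wrist','w3.png')
E
```

```text
B [ 580.8194305  -293.39231549  160.        ] 1.5197963267948964 2.1018205659201223
hit False [ 581.38034217 -293.74650932  161.07711734]
w 0.15149041245537265
turned [3.13893148 0.00939081 3.02207091] [ 0.48481575 -1.83879428  0.23129618] [15.0925132   7.5078692  -0.85331196] 0.15251288366185703
t 23.0167
A [556.21109971 -58.64709781 160.        ] 1.3907963267948968 1.6289079570928608
hit False [556.81939785 -58.80766574 160.94966614]
w 0.1522780418776432
turned [3.13748792 0.00735761 2.89126843] [ 0.57401763 -1.5398741   0.18362313] [14.3523049   5.86525228 -1.4067802 ] 0.1489154034312367
t 29.4583
```

View pics/w3.png

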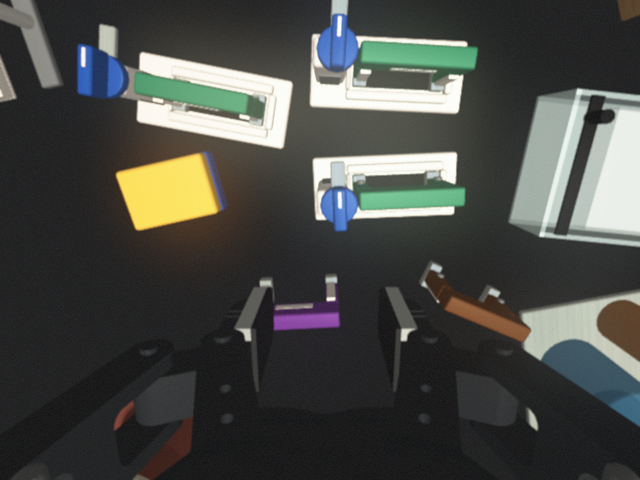

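All three clamps are open, with tongues pointing up the image (+x) at (108,40), (339,12) and (338,175). Next I move frame A.

```bash
cat >> fit0.py <<'E'
def frame(k,slot):
    s=St[k]; g=T(s,[[0,0,113]])[0]; p=T(RK,[[0,slot,151]])[0]
    opts=[]
    for a in (0,np.pi):
        for c in (0,np.pi):
            y1=wrap(s[2]+np.pi/2+a); y2=wrap(RK[2]+c)
            qs=[r.ik(x,[np.pi,0,y]) for x,y in ((g,y1),(p,y2),(p+[0,0,180],y2))]
            if all(q is not None for q in qs): opts.append((max(abs(q[5]) for q in qs)+.5*abs(qs[0][5]-qs[1][5]),y1,y2))
    c,y1,y2=min(opts); print(k,g,p,c,y1,y2)
    r.move_gripper(.5); r.move_to(g+[0,0,110],rot(y1)); print('hit',r.movel(g,max_speed=120,stop_force=10),r.get_obs()['tool_pos'])
    zg=r.get_obs()['tool_pos'][2]-104   # TCP height over bridge underside
    r.move_gripper(0); print('w',r.get_obs()['gripper_width'],'zg',zg)
    r.movel(g+[0,0,30],max_speed=60); r.movel(g+[0,0,220],max_speed=150); print('w',r.get_obs()['gripper_width'])
    r.move_to([*p[:2],333],rot(y2)); r.movel([*p[:2],142+zg+8],max_speed=120)
    h=r.movel([*p[:2],142+zg-4],max_speed=12,stop_force=4); o=r.get_obs(); print('contact',h,o['tool_pos'],'expect',142+zg,o['ft_force'])
    r.hold(.2); r.move_gripper(.5); r.hold(.3); r.movel([*p[:2],230],max_speed=60); r.movel([*p[:2],330],max_speed=150)
    print('t',r.get_obs()['time_s'])
E
python3 - <<'E'
from fit0 import *
frame('A',75)
r.move_to([430,-180,400],rot(pick([430,-180,400],0)[1])); im=save('top','top2.png')
cv2.imwrite('pics/top2c.png',cv2.resize(im[120:320,40:500,::-1],None,fx=1.7,fy=1.7))
E
```

```text
A [ 541.35164512 -140.30612431  113.        ] [594.37870561 354.1966591  151.        ] 1.8879671151129402 1.3907963267948968 -2.954892653589793
hit False [ 542.09775157 -140.65022117  114.12248755]
w 0.24752087462133798 zg 10.122487549576519
w 0.2463793926727552
contact True [594.29285477 354.16691927 152.2862087 ] expect 152.12248754957653 [-1.05686951 -0.34574122  4.13873064]
t 43.4833
```

View pics/top2c.png

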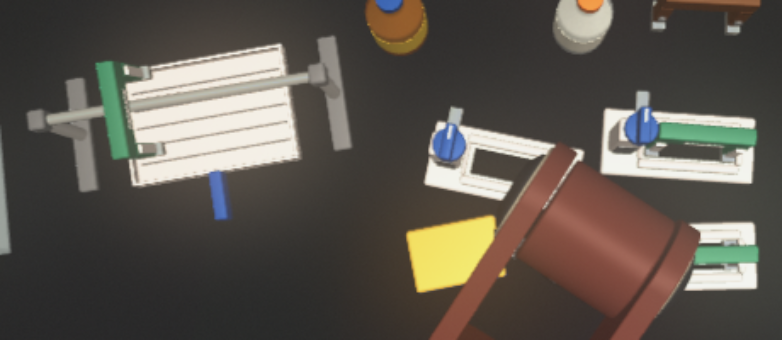

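Frame A hangs on the bar at (115,110) in the crop with a leg on each side, and contact came at the expected height. B and C next.

```bash
python3 - <<'E'
from fit0 import *
frame('B',0)
frame('C',-75)
r.move_to([430,-180,400],rot(pick([430,-180,400],0)[1])); im=save('top','top3.png')
cv2.imwrite('pics/top3c.png',cv2.resize(im[130:280,50:250,::-1],None,fx=4,fy=4,interpolation=cv2.INTER_CUBIC))
E
```

```text
B [ 576.58826527 -376.28439738  113.        ] [608.3 280.5 151. ] 1.8370537306230204 1.5197963267948964 -2.954892653589793
hit False [ 577.25874139 -376.80559158  114.34998463]
w 0.24786466988416256 zg 10.349984631976056
w 0.2445720991350628
contact True [608.24389498 280.49326123 152.3346753 ] expect 152.34998463197604 [-0.62045104 -0.09165221  4.33272436]
t 58.4417
C [ 427.79905603 -378.98961814  113.        ] [622.22129439 206.8033409  151.        ] 1.8766546384402363 1.6123963267948964 -2.954892653589793
hit False [ 428.32349341 -379.5755273   114.10624405]
w 0.2435148778797306 zg 10.106244045152408
w 0.24501263942129925
contact True [622.14019399 206.78319923 152.0744245 ] expect 152.1062440451524 [ 0.05832429 -0.89391687  5.26331997]
t 72.1917
```

View pics/top3c.png

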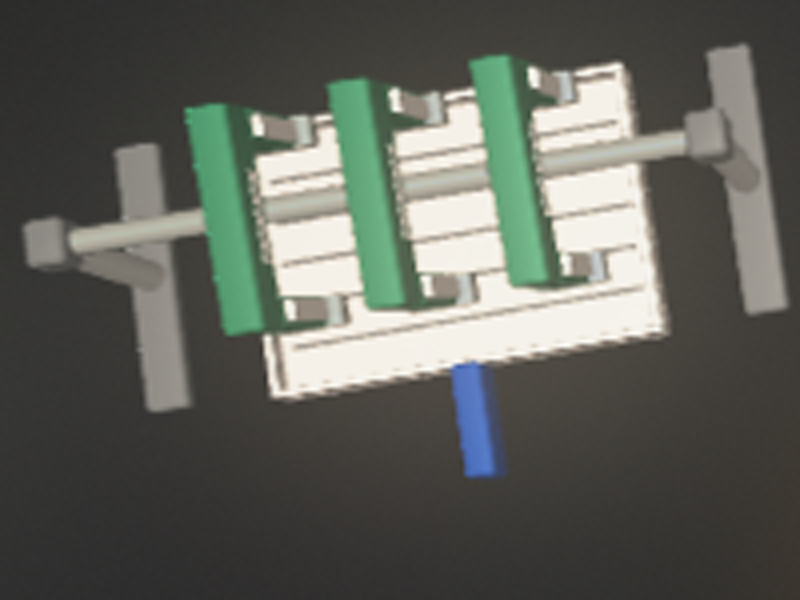

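All three frames hang apart and upright, and the tray looks unchanged. One last numeric check of the tray, plus a wrist look at the clamps.

```bash
python3 - <<'E'
from fit0 import *
ci=r.camera_info('top')
a=cv2.imread('pics/top1.png').astype(int)
tr,e=fit(ci,[[80,-115,24],[-80,-115,24],[-80,115,24]],[(206.2,146),(216.2,213.2),(118,229.2)],[600,270,.18])
print('tray in rack', T([0,0,-RK[2]],[[tr[0]-RK[0],tr[1]-RK[1],0]]), tr[2]-RK[2],e)
r.move_to([350,-300,420],rot(pick([350,-300,420],0)[1])); r.hold(4)
im3=cv2.imread('pics/top3.png').astype(int); im=save('top','top4.png')[:,:,::-1].astype(int)
print('tray/rack change',(np.abs(im-im3).max(2)[130:280,50:250]>40).sum(),'bottles/tip vs start',[(np.abs(im-cv2.imread('pics/top0.png').astype(int)).max(2)[s]>40).sum() for s in (np.s_[105:155,250:300],np.s_[105:155,360:405],np.s_[245:295,275:340])])
save('wrist','w4.png')
E
```

```text
tray in rack [[-3.64696127 -3.08676796  0.        ]] -0.0026109428190869977 0.10608970853646368
tray/rack change 0 bottles/tip vs start [np.int64(0), np.int64(0), np.int64(0)]
```

View pics/top4.png

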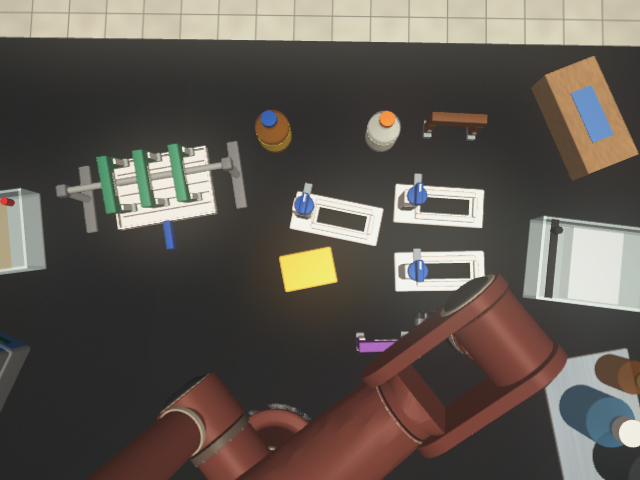

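View pics/w4.png

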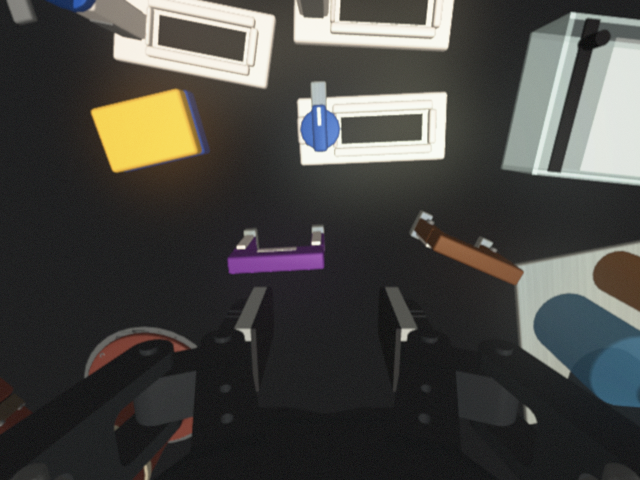

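The top view shows all three stands empty with their tongues at (307,188), (418,180) and (418,263), all open. The frames hang at (105,185), (142,178) and (179,172), and the tray is squarely below them.

```bash
python3 -c "
from h import *
r.hand_in(); print(r.get_obs()['time_s'])"
```

```text
the job is handed in; nothing more can be done
the job is handed in; nothing more can be done
```

The job is done and handed in, at about 77 s of the 208 s allowed. The hand-in reports no verdict.

- **Tray:** I slid it under the bar before any frame was moved there. At the last check it was about 4 mm off across the bar, 3 mm off along it and under 0.01 rad out of square. I saw no sign that it had been knocked.
- **Clamps:** All three are open, with their tongues swung clear of the frame places in the final top view.
- **Frames:** All three were there. I lowered each one until it touched the bar, at the expected height to within 0.2 mm, and then released it. They hang at +75, 0 and −75 mm along the bar, upright and not touching.
- **Last checks:** Two top pictures about 4 s apart showed no change around the rack. The bottles and the tip box showed no change since the start.

No check failed. The one disagreement was a rough wrist-camera estimate of stand A, about 4 mm from the top-camera one. The grasps there went as planned.

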